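# Turn a polished specimen face down in the turnover chute

## Robot

A 6-joint arm with a two-finger parallel gripper is mounted at the origin on the work surface. World frame = base frame: x ahead of the robot, y to its left, z up, the work surface at z = 0. Lengths are in m, angles in rad, forces in N, time in s.
With the tool pointing down it reaches from about 0.375 to 0.925 m from the base axis. Payload 5.7 kg.
Tool frame: the origin (TCP) lies at the very end of the fingers, on their centre line; the grasp point (between the pads) lies env.hold_point_z behind it (env.hold_point_z is the distance from the TCP to the grasp point, in m); z points along the fingers, y is the line along which they close (so a half turn about z gives the same grasp; the last joint's range is limited). The gripper opens to 88 mm and grips with 3 to 60 N. Pads are 20 mm wide; open, the fingers measure 115 mm over their backs; the gripper's body (75 mm by 178 mm) begins 61 mm behind the grasp point.
Start: joints at [-1.221, 0.359, 1.51, -0, 1.272, -0.115], TCP at [0.269, -0.536, 0.183] pointing down, gripper open.
Joint ranges: [-2.97, 2.97], [-1.01, 2.36], [0.21, 2.38], [-0.96, 4.11], [0.2, 2.71], [-2.98, 2.98]. Speed limits (rad/s): [2.39, 2.39, 3.14, 3.14, 3.14, 3.14].

## Interface

Orientations are given as a rotation vector (axis times angle).
In Python, from bench import env gives the robot as it stands.
- The arm moves only by the tool drive_tool, never from a script. Its argument "steps" is a list of rows, each a list of 3 entries, a list of its own where there are three numbers: the gripper's target within -1 to 1 (shut at 1, half-way at 0, fully open at -1), then the shift along the tool's x, y, z in cm, then the turn, a rotation vector about the tool's x, y, z in rad. In form: [[claw, [x, y, z], [rx, ry, rz]], ...]. A call has 1 to 10 rows; each row shifts and turns the commanded pose from where the row before left it, along the tool's axes as they then stand; what a row does not reach is not made up. A row lasts 1/10 s, in which the tool goes at most 50 mm and 8.59 degrees, less where a joint would pass 70% of its speed; a pose out of reach is approached as far as the arm can. A call with a gripper value outside its range is refused whole. The fingers move at their own pace and stop on an object; "squeeze" is the grip in N (left out, the last holds). Time passes only in rows, so rows that do not move let the fingers close. It gives the time, the measured TCP pose, the force, the opening and the grip force at its end, in the units of the state.
- env.read_state(): the state, without advancing time (a new reading comes with each control period).
- env.capture(name): name is "scene" or "side" or "wrist"; returns a dict with "frame" (420x560x3 uint8, red, green, blue), "fx", "fy", "cx", "cy" (pixels), "D" ([k1, k2, p1, p2, k3] as OpenCV has them; the pictures are not rectified), "R" (3x3) and "t" (3): a world point X has camera coordinates R X + t. Camera axes: x right, y down, z forward; pixel columns grow to the right and rows downward; lengths in m; the calibration is good to about 2 mm. A picture is of the moment at which its call begins. There is no depth.
- env.job_done(): hands the job in; it is judged then, once.
The state is a dict: "time_s": time; "joints": joint angles; "qvel": joint speeds; "effort": joint torques, N m; "tool_pos": TCP position; "eef_rot": TCP orientation; "wrist_force": force on the tool from outside, world axes, zero at the start; "torque": the same for the moment, N m; "gripper_width": finger opening in m; "finger_force": force on a finger pad.
Only numpy, scipy, OpenCV 4.12 (cv2) and the standard library are available. Lean on these libraries where they do the work, as an engineer would, in place of code of your own. Each camera call takes 0.05 s, during which the arm holds its last target. There are 200 camera calls.

## Task

The orange specimen has to go under the inverted microscope polished face down: use the turnover chute to turn it over. Put the orange block at the edge of the chute's yellow ledge and tip it over that edge, so that it slides down the ramp and comes to rest flat in the white tray at the bottom with its polished steel face down. Leave the blue and green specimens where they are.

Things in the scene. Friction and masses are not known exactly. Their poses are not given: they have to be found in the camera images.
- orange_specimen: The orange resin block to turn over, 64 x 36 x 12 mm (its x, y, z), 40 to 85 g, lying on the table. Origin at the centre of the block. A polished steel rectangle, 42 x 18 mm, is set in its +z face, which is up at the start; the -z face is plain orange.
- blue_specimen: A blue resin block of the same shape and size, origin at its centre, lying polished face up on the table. Not to be moved.
- green_specimen: A green resin block of the same shape and size, origin at its centre, lying polished face up on the table. Not to be moved.
- chute: Turnover chute fixed to the table, 324 mm along its x, 64 mm wide (y), z up; origin on the table under its middle. A slick 45 degree aluminium ramp (friction on the blocks about 0.2) runs under the ledge, sloping down towards -x: 180 mm high at x = 162 mm, 95 at x = 77 (below the ledge's free edge), 30 at x = 12, 8 at x = -20, where the tray begins. Clear side walls 56 mm apart inside, 170 mm high.
- chute_edge (a point): Middle of the free edge of the level yellow ledge, on its upper face: 180 mm above the table, chute x = 77 mm; axes as the chute's. The ledge reaches 66 mm back (-x), 32 mm to each side; nothing on the chute is higher. A block moved over it towards +x, its length along x, tips when its centre is past the edge, dives on to the ramp, falls over and slides back under the ledge into the tray.
- chute_tray (a point): Middle of the white tray floor, 8 mm above the table, chute x = -89 mm; axes as the chute's. The floor is 138 mm long (x), 56 mm wide (y), level, with 32 mm high rims; open above.
Mind the look-alikes: they are no part of the job. Of the things that look like the orange_specimen, the largest one is meant.

How it is judged:
By the outcome, as a careful person would: the job done as asked, in the order asked, and still so for the second after the job is handed in, with the robot touching nothing.
It also fails if it takes over 42 s, if anything falls off the work surface, if the arm or the gripper's body presses on something with over 40 N, if the wrist force passes 120 N, or if a joint passes its speed limit or range.

## Working session

There is one attempt and no reset: what is moved stays moved. The work goes in short steps, Python scripts to look and compute and a tool call to move; the robot and the scene stay as the last step left them, time stands still between calls to the robot, and variables do not carry over. Pictures are saved under pics/ and viewed, at most 10 in all, crops included, and the job is handed in when it is done.

Besides the shell and the picture viewer there is one more tool, called as name([rows], argument=value, ...), one row to a line, values as JSON. drive_tool: Moves the arm, as the interface text tells. Its arguments: {"type":"object","properties":{"steps":{"type":"array","items":{"type":"array"}},"squeeze":{"type":"number"}},"required":["steps"]}

```bash
mkdir -p pics; ls; python3 - <<'E'
from bench import env
import cv2,numpy as np,pickle
print(env.hold_point_z, env.read_state())
d={}
for n in("scene","side","wrist"):
    c=env.capture(n);d[n]=c;cv2.imwrite(f"pics/{n}0.png",c["frame"][:,:,::-1])
    print(n,c["fx"],c["D"],-np.array(c["R"]).T@c["t"])
pickle.dump(d,open("c0.pkl","wb"))
E
```

```text
pics
0.0187 {'time_s': 0.0, 'joints': array([-1.22111114e+00,  3.59497437e-01,  1.51144351e+00, -1.72526239e-05,
        1.27250554e+00, -1.15103771e-01]), 'qvel': array([ 6.17137388e-04,  1.86281759e-03, -1.59443625e-03, -1.16755296e-03,
        1.80836089e-05, -1.23281008e-04]), 'effort': array([ 4.90004204e-04, -5.15361106e+01, -2.70728016e+01,  6.75273221e-02,
        3.46508157e-02, -1.50864885e-04]), 'tool_pos': array([ 0.26865765, -0.53562312,  0.18260996]), 'eef_rot': array([-3.05534789e+00, -7.23119026e-01,  3.66270953e-04]), 'wrist_force': array([-0.41757349,  0.8156888 , -0.41064076]), 'torque': array([ 0.0416974 ,  0.02601684, -0.00333911]), 'finger_force': 0.0, 'gripper_width': 0.08765894836079513}
scene 540.7754298948427 [-0.14104747  0.          0.          0.          0.        ] [ 1.00854851 -0.36707572  0.87305096]
side 495.93991090458195 [0.01221817 0.         0.         0.         0.        ] [-0.01854199 -0.6209219   0.60401478]
wrist 307.49237837709137 [-0.04942677  0.          0.          0.          0.        ] [ 0.32640704 -0.50633067  0.38299505]
```

View pics/scene0.png

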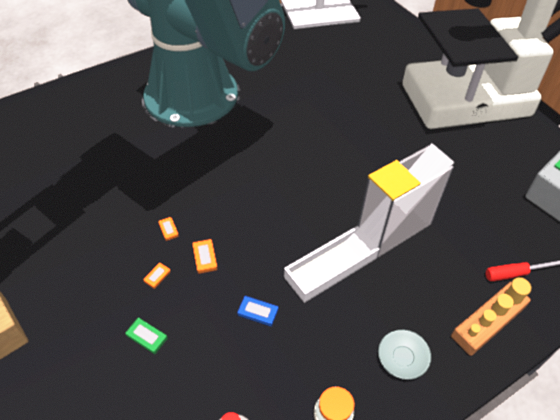

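View pics/side0.png

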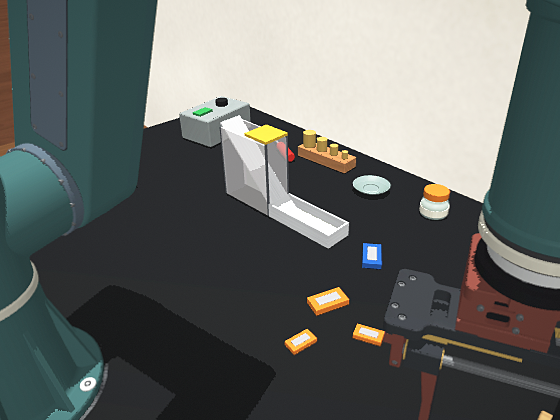

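The scene view shows orange candidates at (168,228) small, (204,256) largest, (156,275) small, plus the jar cap (335,400) and the rack (492,315). The choice is (204,256). The blue block is at (258,310), the green block at (146,335), the yellow ledge at (394,180) and the tray at (333,262). In the side view, the same large orange block is at (328,300) and the ledge at (267,134).

```bash
cat > h.py <<'E'
import cv2,numpy as np
def ray(c,uv,z):
    K=np.array([[c["fx"],0,c["cx"]],[0,c["fy"],c["cy"]],[0,0,1.]])
    p=cv2.undistortPoints(np.float64(uv).reshape(-1,1,2),K,np.array(c["D"],float)).reshape(-1,2)
    R=np.array(c["R"]);o=-R.T@c["t"]
    d=np.c_[p,np.ones(len(p))]@R
    return o+d*((z-o[2])/d[:,2])[:,None]
H={"orange":(5,18),"yellow":(22,32),"blue":(105,125),"green":(50,80)}
def blobs(c,col,amin=60):
    hsv=cv2.cvtColor(c["frame"],cv2.COLOR_RGB2HSV);a,b=H[col]
    m=cv2.inRange(hsv,(a,130,90),(b,255,255))
    return [k for k in cv2.findContours(m,cv2.RETR_EXTERNAL,cv2.CHAIN_APPROX_NONE)[0] if cv2.contourArea(k)>amin]
def rect(c,k,z):
    P=ray(c,k.reshape(-1,2),z)[:,:2]
    (x,y),(w,h),a=cv2.minAreaRect((P*1000).astype(np.float32))
    if w<h: w,h,a=h,w,a+90
    return np.round([x,y,w,h,(a+90)%180-90],1)
def steel(c,k,z=.012):
    m=np.zeros(c["frame"].shape[:2],np.uint8);cv2.drawContours(m,[k],-1,255,-1)
    s=cv2.cvtColor(c["frame"],cv2.COLOR_RGB2HSV)[...,1]
    q=np.uint8((m>0)&(s<90))*255
    ks=cv2.findContours(q,cv2.RETR_EXTERNAL,cv2.CHAIN_APPROX_NONE)[0]
    return rect(c,max(ks,key=cv2.contourArea),z) if ks else None
E
python3 - <<'E'
import pickle
from h import *
d=pickle.load(open("c0.pkl","rb"))
for n in("scene","side"):
    c=d[n]
    for col in("orange","blue","green","yellow"):
        for k in blobs(c,col):
            u=k.reshape(-1,2).mean(0).round()
            print(n,col,u,rect(c,k,.18 if col=="yellow" else .012),steel(c,k) if col!="yellow" else "")
f=d["scene"]["frame"][200:300,130:290,::-1]
cv2.imwrite("pics/crop.png",cv2.resize(f,None,fx=4,fy=4,interpolation=cv2.INTER_CUBIC))
E
```

```text
scene orange [498. 310.] [837.1 219.3 207.   54.3 -84.1] None
scene orange [156. 275.] [ 452.  -277.8   50.8   31.5  -66.1] [ 449.5 -277.6   30.2   13.5  -63. ]
scene orange [204. 256.] [ 457.2 -181.4   74.9   40.7  -17.3] [ 454.1 -180.4   43.2   18.9  -17.3]
scene orange [168. 228.] [ 362.8 -215.3   55.3   30.3   -6. ] [ 360.3 -215.    30.8   13.6   -6.7]
scene orange [553.  74.] [379.4 910.1 387.6  57.9 -51.5] None
scene orange [503.   8.] [  94.2 1037.5  201.9  100.1   79.1] None
scene orange [454.   5.] [  3.7 885.9 146.   57.8  70.8] None
scene blue [258. 310.] [ 609.1 -151.7   67.3   42.6   40.4] [ 607.5 -150.6   43.1   18.7   39.3]
scene green [146. 335.] [ 554.4 -342.9   68.4   39.    27.7] [ 552.6 -342.6   44.3   19.9   27.2]
scene yellow [337. 406.] [ 861.2 -175.7   40.3   31.2   56.4] 
scene yellow [489. 315.] [868.7  92.7  16.9  16.4  58.1] 
scene yellow [505. 300.] [863.4 130.5  22.3  21.7 -45.5] 
scene yellow [521. 286.] [858.8 171.   27.   25.5 -46.8] 
scene yellow [394. 179.] [587.8 135.8  67.1  64.6 -86.6] 
side orange [371. 339.] [ 435.3 -291.7   53.    27.2  -35.3] None
side orange [303. 344.] [ 352.8 -222.8   49.4   29.4   -7. ] None
side orange [327. 306.] [ 449.4 -186.8   69.8   45.2  -18.2] None
side orange [436. 195.] [ 884.4 -108.3   68.2   59.    25.4] None
side orange [326. 156.] [844.3 205.7 189.9  93.1 -83.7] None
side orange [ 5. 78.] [ 596.  2169.1 2798.6   37.7   74.5] None
side blue [372. 256.] [ 601.3 -156.3   77.3   35.9   39. ] [ 606.9 -151.4   43.    17.4   39.5]
side green [202. 111.] [787.4 709.6  68.3  42.4  11.8] None
side yellow [264. 134.] [583.  129.9  76.6  72.1 -86.6]
```

View pics/crop.png

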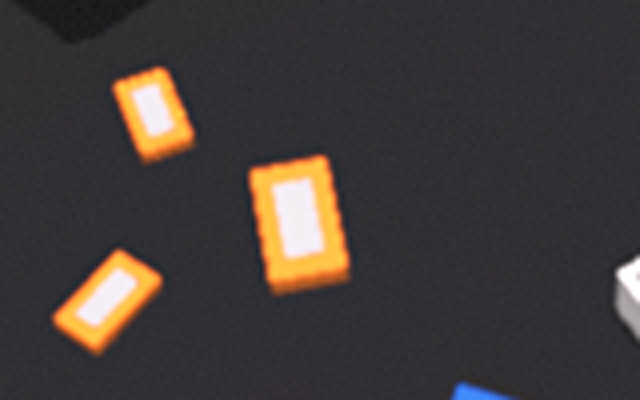

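The crop confirms that the centre block, crop (298,222) or full frame (204,256), is clearly the largest orange one. Next I refine the chute pose.

```bash
cat >> h.py <<'E'
from scipy.spatial.transform import Rotation as Ro
def delta(s,xyz,yaw_deg):
    """tool-axis turn to point down with tool x at yaw, then shift (cm) in the turned axes"""
    R0=Ro.from_rotvec(s["eef_rot"]);a=np.radians(yaw_deg)
    R1=Ro.from_matrix(np.array([[np.cos(a),np.sin(a),0],[np.sin(a),-np.cos(a),0],[0,0,-1]]))
    turn=(R0.inv()*R1).as_rotvec()
    d=np.array(xyz)-s["tool_pos"]
    print("turn",turn.round(3),"shift turned axes cm",(R1.inv().apply(d)*100).round(2),"unturned",(R0.inv().apply(d)*100).round(2))
E
python3 - <<'E'
import pickle
from h import *
from bench import env
d=pickle.load(open("c0.pkl","rb"))
for n in("scene","side"):
    c=d[n]
    k=max((k for k in blobs(c,"yellow") if abs(k.reshape(-1,2).mean(0)-([394,179] if n=="scene" else [264,134])).max()<8),key=cv2.contourArea)
    hull=cv2.convexHull(k)
    for e in np.arange(1,8,.25):
        p=cv2.approxPolyDP(hull,e,True)
        if len(p)<=6: break
    print(n,len(p));P=ray(c,p.reshape(-1,2),.18)[:,:2]*1000
    print(np.c_[p.reshape(-1,2),P].round(1))
    if n=="scene":
        hsv=cv2.cvtColor(c["frame"],cv2.COLOR_RGB2HSV)
print("tray",ray(d["scene"],[[333,262]],.02).round(3))
print("side steel")
c=d["side"]
k=[k for k in blobs(c,"orange") if abs(k.reshape(-1,2).mean(0)-[327,306]).max()<5][0]
m=np.zeros(c["frame"].shape[:2],np.uint8);cv2.drawContours(m,[cv2.convexHull(k)],-1,255,-1)
q=np.uint8((m>0)&(cv2.cvtColor(c["frame"],cv2.COLOR_RGB2HSV)[...,1]<130))*255
ks=cv2.findContours(q,0,1)[0]; print(rect(c,max(ks,key=cv2.contourArea),.012))
delta(env.read_state(),[.454,-.1805,.10],-17.3)
E
```

```text
scene 4
[[419.  183.  616.8 167.2]
 [393.  198.  620.5 106.1]
 [369.  175.  558.3 102.2]
 [396.  160.  553.6 166.7]]
side 6
[[287.  135.  610.9  93.7]
 [265.  144.  549.7  91.8]
 [246.  136.  546.3 149.6]
 [244.  133.  552.7 164.8]
 [268.  125.  616.6 162.2]
 [286.  132.  619.7 106.7]]
tray [[0.597 0.018 0.02 ]]
side steel
[ 453.5 -181.8   41.8   19.   -17.8]
turn [-0.001  0.     0.767] shift turned axes cm [  7.12 -39.43   8.28] unturned [ 32.48 -23.45   8.32]
```

drive_tool([
  [-0.3,[0,0,0],[0,0,0.128]],
  [-0.3,[0,0,0],[0,0,0.128]],
  [-0.3,[0,0,0],[0,0,0.128]],
  [-0.3,[0,0,0],[0,0,0.128]],
  [-0.3,[0,0,0],[0,0,0.128]],
  [-0.3,[0,0,0],[0,0,0.127]],
], squeeze=20)

```text
time_s: 0.75
tool_pos: [0.2688, -0.536, 0.1831]
eef_rot: [-3.104, 0.481, 0.001]
wrist_force: [-0.2, -0.1, -0.0]
gripper_width: 0.0575
finger_force: 0.0
```

drive_tool([
  [-0.3,[0.7,-3.94,0.8],[0,0,0]],
  [-0.3,[0.7,-3.94,0.8],[0,0,0]],
  [-0.3,[0.7,-3.94,0.8],[0,0,0]],
  [-0.3,[0.7,-3.94,0.8],[0,0,0]],
  [-0.3,[0.7,-3.94,0.8],[0,0,0]],
  [-0.3,[0.7,-3.94,0.8],[0,0,0]],
  [-0.3,[0.7,-3.94,0.8],[0,0,0]],
  [-0.3,[0.7,-3.94,0.8],[0,0,0]],
  [-0.3,[0.7,-3.94,0.8],[0,0,0]],
  [-0.3,[0.7,-3.94,0.8],[0,0,0]],
])

```text
time_s: 1.75
tool_pos: [0.4535, -0.1795, 0.1031]
eef_rot: [-3.106, 0.473, 0.0]
wrist_force: [0.1, -0.1, 0.2]
gripper_width: 0.0573
finger_force: 0.0
```

drive_tool([
  [-0.3,[0,0,0],[0,0,0]],
  [-0.3,[0,0,0],[0,0,0]],
])

```text
time_s: 1.95
tool_pos: [0.453, -0.1803, 0.1032]
eef_rot: [-3.106, 0.469, 0.001]
wrist_force: [-0.3, -1.2, 0.4]
gripper_width: 0.0572
finger_force: 0.0
```

```bash
python3 - <<'E'
from h import *
from bench import env
s=env.read_state();print(s["tool_pos"],s["gripper_width"],s["joints"].round(2),s["time_s"])
c=env.capture("wrist");cv2.imwrite("pics/w1.png",c["frame"][:,:,::-1])
for k in blobs(c,"orange"): print(k.reshape(-1,2).mean(0).round(),rect(c,k,.012),steel(c,k))
delta(s,[.454,-.181,.003],-17.5)
E
```

```text
[ 0.45295544 -0.18026971  0.10319532] 0.057230100273718824 [-0.52  0.29  1.84 -0.    1.    1.35] 1.95
[331. 272.] [ 368.3 -205.5   37.5   10.3   -8.6] None
[284. 201.] [ 454.5 -181.1   65.4   37.2  -17.3] [ 454.1 -180.9   39.7   15.8  -17.3]
[381. 178.] [ 448.8 -276.1   47.1   29.2  -65.3] [ 448.  -276.8   28.6   12.6  -63.7]
turn [0.    0.001 0.006] shift turned axes cm [ 0.12  0.04 10.02] unturned [ 0.13  0.04 10.02]
```

View pics/w1.png

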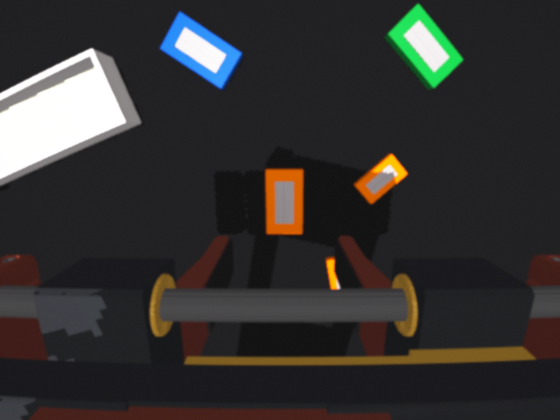

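The wrist view shows the large orange block centred between the fingers at (284,201), and the small one clear to the right at (381,178). I'll descend and grip.

drive_tool([
  [-0.3,[0.13,0.03,3],[0,0,0]],
  [-0.3,[0,0,3],[0,0,0]],
  [-0.3,[0,0,2.0],[0,0,0]],
  [-0.3,[0,0,1.0],[0,0,0]],
  [-0.3,[0,0,0.6],[0,0,0]],
  [-0.3,[0,0,0.4],[0,0,0]],
  [-0.3,[0,0,0],[0,0,0]],
])

```text
time_s: 2.7
tool_pos: [0.4544, -0.1822, 0.0037]
eef_rot: [3.105, -0.474, 0.001]
wrist_force: [0.3, 0.4, -0.1]
gripper_width: 0.0573
finger_force: 0.0
```

drive_tool([
  [1,[0,0,0],[0,0,0]],
  [1,[0,0,0],[0,0,0]],
  [1,[0,0,0],[0,0,0]],
  [1,[0,0,0],[0,0,0]],
  [1,[0,0,0],[0,0,0]],
  [1,[0,0,0],[0,0,0]],
])

```text
time_s: 3.3
tool_pos: [0.4542, -0.1817, 0.0035]
eef_rot: [-3.106, 0.473, -0.0]
wrist_force: [-0.3, -0.3, -0.1]
gripper_width: 0.0125
finger_force: 0.0
```

```bash
python3 - <<'E'
from h import *
from bench import env
s=env.read_state();print(s["gripper_width"],s["finger_force"],s["tool_pos"])
c=env.capture("wrist");d=env.capture("scene")
a=c["frame"];b=cv2.resize(d["frame"][150:290,110:290],(560,420))
cv2.imwrite("pics/w2.png",cv2.resize(np.hstack([a,b]),(800,300))[:,:,::-1])
for k in blobs(c,"orange"): print(k.reshape(-1,2).mean(0).round(),rect(c,k,.012),steel(c,k))
E
```

```text
0.012468321402823461 0.0 [ 0.45420894 -0.181655    0.00352539]
[283. 277.] [ 428.5 -172.9   17.7   11.1   72.6] None
[283. 209.] [ 469.2 -185.5   37.6   37.2   72.6] None
[424. 200.] [ 450.  -274.8   46.7   29.7  -65.2] [ 448.6 -276.2   29.9   13.8  -63.8]
```

View pics/w2.png

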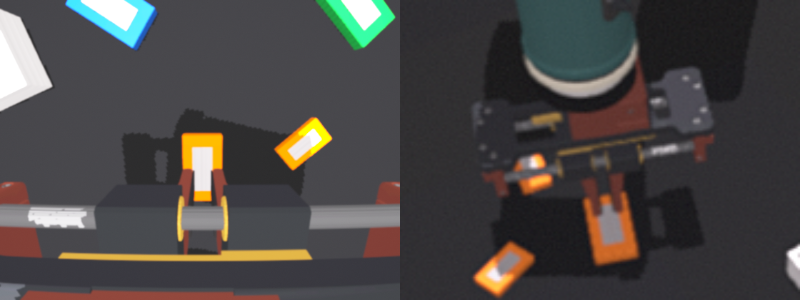

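The left half shows the fingers over the block at about (200,185), apparently narrower than the block is wide. The width reads 12 mm with no grip force, so I need a closer look.

```bash
python3 - <<'E'
from h import *
from bench import env
c=env.capture("wrist");d=env.capture("scene");s=env.read_state()
R=Ro.from_rotvec(s["eef_rot"])
for n,v in(("w",c),("s",d)):
    K=np.array([[v["fx"],0,v["cx"]],[0,v["fy"],v["cy"]],[0,0,1.]])
    P=np.array([s["tool_pos"]+R.apply(o) for o in([0,0,0],[0,.018,0],[0,-.018,0],[0,.006,0],[0,-.006,0],[0,0,-.0187])])
    print(n,cv2.projectPoints(P,cv2.Rodrigues(np.array(v["R"]))[0],np.float64(v["t"]),K,np.array(v["D"],float))[0].reshape(-1,2).round().tolist())
a=cv2.resize(c["frame"][170:370,220:350],(390,600));b=cv2.resize(d["frame"][210:290,180:232],(390,600),interpolation=cv2.INTER_CUBIC)
cv2.imwrite("pics/w3.png",np.hstack([a,b])[:,:,::-1]);print(s["gripper_width"],s["finger_force"])
E
```

```text
w [[284.0, 233.0], [310.0, 233.0], [258.0, 233.0], [293.0, 233.0], [275.0, 233.0], [284.0, 242.0]]
s [[204.0, 257.0], [195.0, 258.0], [213.0, 255.0], [201.0, 257.0], [207.0, 256.0], [203.0, 251.0]]
0.0007297784655708966 0.0
```

View pics/w3.png

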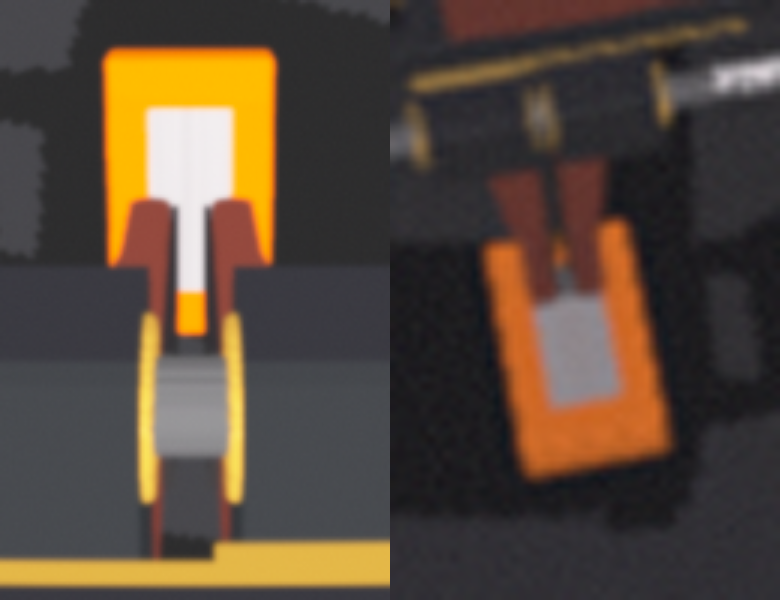

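The close crop shows the finger tips ending above the block, at about (290,237) in the wrist image, so the fingers really end higher than the reported TCP. They closed over the block without touching it. I'll reopen and feel my way down.

drive_tool([
  [-0.3,[0,0,0],[0,0,0]],
  [-0.3,[0,0,0],[0,0,0]],
  [-0.3,[0,0,0],[0,0,0]],
  [-0.3,[0,0,0],[0,0,0]],
  [-0.3,[0,0,0],[0,0,0]],
  [-0.3,[0,0,0],[0,0,0]],
  [-0.3,[0,0,0],[0,0,0]],
  [-0.3,[0,0,0],[0,0,0]],
])

```text
time_s: 4.3
tool_pos: [0.4542, -0.1817, 0.0035]
eef_rot: [-3.106, 0.473, 0.0]
wrist_force: [0.9, -0.5, 0.4]
gripper_width: 0.0564
finger_force: 0.0
```

```bash
python3 - <<'E'
from h import *
from bench import env
c=env.capture("wrist");d=env.capture("scene");e=env.capture("side");s=env.read_state()
print(s["gripper_width"])
R=Ro.from_rotvec(s["eef_rot"]);w=s["gripper_width"]/2
out=[]
for v,x,y,W,Hh in((c,180,150,200,150),(d,160,200,100,75),(e,280,255,120,90)):
    K=np.array([[v["fx"],0,v["cx"]],[0,v["fy"],v["cy"]],[0,0,1.]])
    im=cv2.resize(v["frame"][y:y+Hh,x:x+W],(400,300),interpolation=cv2.INTER_CUBIC);
    for dz,col in((0,(0,255,0)),(-.02,(0,255,255)),(-.04,(255,0,255))):
        # front bottom edges (tool +x 10 mm) of both fingers, inner face to outer face
        for sg in(1,-1):
            P=np.array([s["tool_pos"]+R.apply(o) for o in([.01,sg*w,dz],[.01,sg*(w+.0135),dz])])
            p=cv2.projectPoints(P,cv2.Rodrigues(np.array(v["R"]))[0],np.float64(v["t"]),K,np.array(v["D"],float))[0].reshape(-1,2)
            p=((p-[x,y])*400/W).astype(int);cv2.line(im,tuple(map(int,p[0])),tuple(map(int,p[1])),col,1)
    out.append(im)
out.append(np.zeros_like(im))
cv2.imwrite("pics/w4.png",np.vstack([np.hstack(out[:2]),np.hstack(out[2:])])[:,:,::-1])
E
```

```text
0.056946138630977
```

View pics/w4.png

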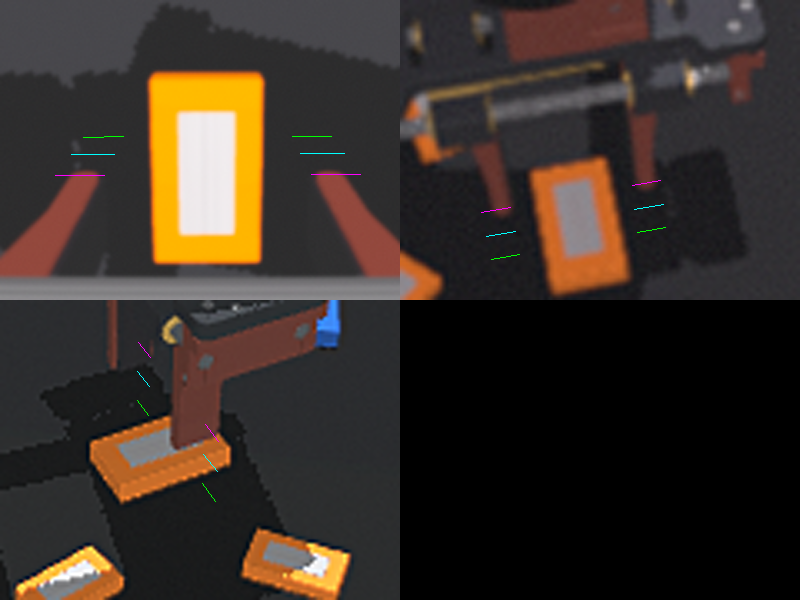

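In all three views the fingertips sit near the magenta marks, about 37–40 mm behind the reported TCP: wrist (85,175), scene (645,185), side (195,447). I'll go down by that difference, gently.

drive_tool([
  [-0.3,[0,0,1.0],[0,0,0]],
  [-0.3,[0,0,1.0],[0,0,0]],
  [-0.3,[0,0,0.6],[0,0,0]],
  [-0.3,[0,0,0.4],[0,0,0]],
  [-0.3,[0,0,0.2],[0,0,0]],
  [-0.3,[0,0,0],[0,0,0]],
  [-0.3,[0,0,0],[0,0,0]],
])

```text
time_s: 5.15
tool_pos: [0.4543, -0.1817, -0.0285]
eef_rot: [-3.106, 0.473, -0.0]
wrist_force: [0.2, -0.5, 0.3]
gripper_width: 0.0571
finger_force: 0.0
```

drive_tool([
  [-0.3,[0,0,0.2],[0,0,0]],
  [-0.3,[0,0,0.1],[0,0,0]],
  [-0.3,[0,0,0],[0,0,0]],
])

```text
time_s: 5.45
tool_pos: [0.4542, -0.1817, -0.0315]
eef_rot: [-3.106, 0.473, -0.0]
wrist_force: [-0.2, 0.1, 0.3]
gripper_width: 0.0574
finger_force: 0.0
```

drive_tool([
  [-0.3,[0,0,0.1],[0,0,0]],
  [-0.3,[0,0,0.1],[0,0,0]],
  [-0.3,[0,0,0],[0,0,0]],
])

```text
time_s: 5.75
tool_pos: [0.4541, -0.1816, -0.0336]
eef_rot: [-3.106, 0.473, 0.0]
wrist_force: [0.3, 0.2, 0.2]
gripper_width: 0.0569
finger_force: 0.0
```

drive_tool([
  [1,[0,0,0],[0,0,0]],
  [1,[0,0,0],[0,0,0]],
  [1,[0,0,0],[0,0,0]],
  [1,[0,0,0],[0,0,0]],
  [1,[0,0,0],[0,0,0]],
])

```text
time_s: 6.25
tool_pos: [0.4542, -0.1817, -0.0335]
eef_rot: [-3.106, 0.473, -0.0]
wrist_force: [0.0, 0.1, 0.4]
gripper_width: 0.0357
finger_force: 20.0
```

Gripped at 35.7 mm with 20 N. Lifting.

drive_tool([
  [1,[0,0,-1],[0,0,0]],
  [1,[0,0,-2.5],[0,0,0]],
  [1,[0,0,-3],[0,0,0]],
  [1,[0,0,-3],[0,0,0]],
  [1,[0,0,-3],[0,0,0]],
  [1,[0,0,-3],[0,0,0]],
  [1,[0,0,-3],[0,0,0]],
  [1,[0,0,-3],[0,0,0]],
  [1,[0,0,-2],[0,0,0]],
  [1,[0,0,-0.5],[0,0,0]],
])

```text
time_s: 7.25
tool_pos: [0.4554, -0.1824, 0.2094]
eef_rot: [3.104, -0.473, 0.007]
wrist_force: [0.3, 0.2, -0.9]
gripper_width: 0.0358
finger_force: 20.0
```

drive_tool([
  [1,[0,0,0],[0,0,-0.138]],
  [1,[0,0,0],[0,0,-0.138]],
  [1,[0,0,0],[0,0,-0.138]],
  [1,[0,0,0],[0,0,-0.138]],
  [1,[0,0,0],[0,0,-0.138]],
  [1,[0,0,0],[0,0,-0.138]],
  [1,[0,0,0],[0,0,-0.138]],
])

```text
time_s: 7.95
tool_pos: [0.4532, -0.1812, 0.2055]
eef_rot: [-2.966, -1.032, 0.002]
wrist_force: [0.2, -0.2, -0.6]
gripper_width: 0.0358
finger_force: 20.0
```

drive_tool([
  [1,[0,0,0],[0,0,-0.138]],
  [1,[0,0,0],[0,0,-0.138]],
  [1,[0,0,0],[0,0,-0.138]],
  [1,[0,0,0],[0,0,-0.138]],
  [1,[0,0,0],[0,0,-0.138]],
  [1,[0,0,0],[0,0,-0.138]],
  [1,[0,0,0],[0,0,-0.138]],
  [1,[0,0,0],[0,0,0]],
  [1,[0,0,0],[0,0,0]],
])

```text
time_s: 8.85
tool_pos: [0.4536, -0.1813, 0.2058]
eef_rot: [-2.158, -2.281, 0.0]
wrist_force: [-0.0, -0.3, -0.4]
gripper_width: 0.0358
finger_force: 20.0
```

```bash
python3 - <<'E'
from h import *
from bench import env
s=env.read_state();print(s["tool_pos"],s["gripper_width"],s["finger_force"],s["time_s"])
delta(s,[.5862,.1555,.19],93.5)
E
```

```text
[ 0.4535768  -0.1813415   0.20584823] 0.035795821561390405 19.99921292066574 8.85
turn [-0.001 -0.001 -0.006] shift turned axes cm [32.81 15.29  1.58] unturned [32.9 15.1  1.6]
```

drive_tool([
  [1,[3.3,1.53,0.16],[0,0,0]],
  [1,[3.3,1.53,0.16],[0,0,0]],
  [1,[3.3,1.53,0.16],[0,0,0]],
  [1,[3.3,1.53,0.16],[0,0,0]],
  [1,[3.3,1.53,0.16],[0,0,0]],
  [1,[3.3,1.53,0.16],[0,0,0]],
  [1,[3.3,1.53,0.16],[0,0,0]],
  [1,[3.3,1.53,0.16],[0,0,0]],
  [1,[3.3,1.53,0.16],[0,0,0]],
  [1,[3.1,1.5,0.16],[0,0,-0.006]],
])

```text
time_s: 9.85
tool_pos: [0.5873, 0.1564, 0.19]
eef_rot: [-2.151, -2.289, 0.001]
wrist_force: [1.2, -0.2, -0.9]
gripper_width: 0.0356
finger_force: 20.0
```

drive_tool([
  [1,[0,0,0],[0,0,0]],
  [1,[0,0,0],[0,0,0]],
  [1,[0,0,0],[0,0,0]],
])

```text
time_s: 10.15
tool_pos: [0.5866, 0.1539, 0.1902]
eef_rot: [-2.15, -2.29, 0.002]
wrist_force: [-0.3, 0.4, -1.4]
gripper_width: 0.0355
finger_force: 20.0
```

```bash
python3 - <<'E'
from h import *
from bench import env
s=env.read_state();print(s["tool_pos"],s["gripper_width"],s["time_s"])
a=env.capture("scene")["frame"][90:240,300:500];b=env.capture("side")["frame"][60:210,200:400]
w=env.capture("wrist");cv2.imwrite("pics/p1.png",np.vstack([np.hstack([cv2.resize(f,(400,300),interpolation=cv2.INTER_CUBIC) for f in(a,b)]),np.hstack([cv2.resize(w["frame"],(400,300)),np.zeros((300,400,3),np.uint8)])])[:,:,::-1])
# ledge as seen by the wrist camera at z=.18
for k in blobs(w,"yellow",100):
    print("yellow",k.reshape(-1,2).mean(0).round(),rect(w,k,.18),np.ptp(k.reshape(-1,2),axis=0), (ray(w,cv2.approxPolyDP(cv2.convexHull(k),3,True).reshape(-1,2),.18)[:,:2]*1000).round().tolist())
for k in blobs(w,"orange",100): print("orange",k.reshape(-1,2).mean(0).round(),rect(w,k,.238-.0018))
delta(s,[.5862,.1555,.1475],93.5)
E
```

```text
[0.58660172 0.15391151 0.19015923] 0.03549305141034808 10.15
yellow [500. 220.] [743.3 170.9  10.2   9.1 -76.8] [12 13] [[746.0, 175.0], [748.0, 169.0], [741.0, 166.0], [739.0, 173.0]]
yellow [323. 222.] [614.3 160.9  20.    6.4 -84.9] [ 9 27] [[617.0, 170.0], [617.0, 152.0], [612.0, 151.0], [610.0, 170.0]]
yellow [243. 222.] [557.1 157.7  19.3   7.1 -88.1] [10 26] [[560.0, 167.0], [561.0, 148.0], [554.0, 149.0], [553.0, 166.0]]
yellow [507. 191.] [743.9 191.9  13.5  13.1  52.8] [17 19] [[745.0, 199.0], [750.0, 195.0], [750.0, 190.0], [742.0, 185.0], [737.0, 192.0]]
yellow [516. 156.] [744.7 216.5  17.4  16.9  52.1] [23 25] [[748.0, 225.0], [753.0, 220.0], [753.0, 215.0], [750.0, 210.0], [743.0, 208.0], [738.0, 212.0], [736.0, 218.0], [739.0, 223.0]]
yellow [525. 115.] [745.4 244.4  21.4  20.9 -77.6] [29 32] [[748.0, 255.0], [755.0, 250.0], [756.0, 242.0], [752.0, 235.0], [742.0, 234.0], [736.0, 239.0], [735.0, 247.0], [738.0, 253.0]]
orange [283. 242.] [585.2 162.8  51.9  47.  -86.5]
orange [492. 168.] [689.1 210.8  69.   29.1 -84.3]
turn [-0.001  0.     0.002] shift turned axes cm [ 0.16 -0.03  4.27] unturned [ 0.16 -0.03  4.27]
```

View pics/p1.png

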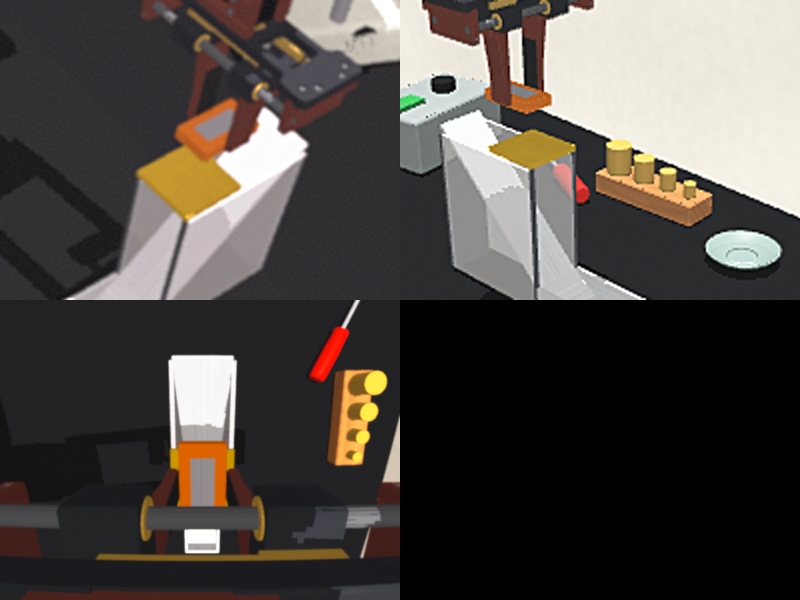

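The block hangs over the ledge, aligned and laterally centred, with the ledge edge seen at y≈168. I'll lower and release.

drive_tool([
  [1,[0.2,0,1.0],[0,0,0]],
  [1,[0,0,1.5],[0,0,0]],
  [1,[0,0,0.8],[0,0,0]],
  [1,[0,0,0.4],[0,0,0]],
  [1,[0,0,0.3],[0,0,0]],
  [1,[0,0,0.2],[0,0,0]],
  [1,[0,0,0],[0,0,0]],
  [1,[0,0,0],[0,0,0]],
])

```text
time_s: 11.1
tool_pos: [0.5874, 0.1568, 0.1488]
eef_rot: [2.148, 2.292, 0.001]
wrist_force: [0.3, 0.0, -0.5]
gripper_width: 0.036
finger_force: 20.0
```

drive_tool([
  [1,[0,0,0.1],[0,0,0]],
  [1,[0,0,0.1],[0,0,0]],
  [1,[0,0,0],[0,0,0]],
])

```text
time_s: 11.4
tool_pos: [0.5872, 0.1568, 0.1465]
eef_rot: [2.148, 2.292, 0.0]
wrist_force: [-0.2, -0.5, -0.5]
gripper_width: 0.0356
finger_force: 20.0
```

drive_tool([
  [1,[0,0,0.1],[0,0,0]],
  [1,[0,0,0],[0,0,0]],
  [0.0,[0,0,0],[0,0,0]],
  [-0.3,[0,0,0],[0,0,0]],
  [-0.3,[0,0,0],[0,0,0]],
  [-0.3,[0,0,0],[0,0,0]],
  [-0.3,[0,0,0],[0,0,0]],
])

```text
time_s: 12.1
tool_pos: [0.5871, 0.1567, 0.1454]
eef_rot: [-2.148, -2.292, 0.0]
wrist_force: [-0.4, -0.6, -0.5]
gripper_width: 0.057
finger_force: 0.0
```

drive_tool([
  [-0.3,[0,0,-1],[0,0,0]],
  [-0.3,[0,0,-2],[0,0,0]],
  [-0.3,[0,0,-1],[0,0,0]],
  [1,[-2,0,0],[0,0,0]],
  [1,[-2,0,0],[0,0,0]],
  [1,[-1.8,0,0],[0,0,0]],
  [1,[0,0,0],[0,0,0]],
  [1,[0,0,0],[0,0,0]],
  [1,[0,0,0],[0,0,0]],
  [1,[0,0,0],[0,0,0]],
])

```text
time_s: 13.1
tool_pos: [0.5908, 0.0997, 0.1855]
eef_rot: [-2.147, -2.293, -0.0]
wrist_force: [-0.9, -0.0, -0.4]
gripper_width: 0.0046
finger_force: 0.0
```

```bash
python3 - <<'E'
from h import *
from bench import env
s=env.read_state();print(s["tool_pos"],s["gripper_width"],s["time_s"])
for n in("scene","side"):
    c=env.capture(n)
    for k in blobs(c,"orange",150):
        r=rect(c,k,.192)
        if abs(r[0]-586)<60 and abs(r[1]-156)<60: print(n,r,k.reshape(-1,2).mean(0).round(),steel(c,k,.192))
E
```

```text
[0.5908422  0.09974582 0.18551496] 0.004613173429276803 13.1
scene [587.5 150.   68.6  49.2 -81. ] [401. 175.] None
side [569.3 136.5  70.8  57.  -44.4] [260. 129.] None
```

drive_tool([
  [1,[0,0,1.5],[0,0,0]],
  [1,[0,0,1.2],[0,0,0]],
  [1,[0,0,0.8],[0,0,0]],
  [1,[0,0,0.35],[0,0,0]],
  [1,[0,0,0],[0,0,0]],
  [1,[0.5,0,0],[0,0,0]],
  [1,[0.5,0,0],[0,0,0]],
  [1,[0,0,0],[0,0,0]],
])

```text
time_s: 14.0
tool_pos: [0.5905, 0.1097, 0.1475]
eef_rot: [2.147, 2.293, 0.001]
wrist_force: [-0.1, -0.5, -0.1]
gripper_width: 0.0004
finger_force: 0.0
```

drive_tool([
  [1,[0.3,0,0],[0,0,0]],
  [1,[0.3,0,0],[0,0,0]],
  [1,[0.3,0,0],[0,0,0]],
  [1,[0.3,0,0],[0,0,0]],
])

```text
time_s: 14.4
tool_pos: [0.5895, 0.1211, 0.147]
eef_rot: [-2.148, -2.292, -0.0]
wrist_force: [0.1, 0.2, 0.8]
gripper_width: 0.0005
finger_force: 0.1
```

```bash
cat > chk.py <<'E'
from h import *
from bench import env
s=env.read_state();print(s["tool_pos"],s["wrist_force"].round(1),s["gripper_width"],s["time_s"])
for n in("scene","side"):
    c=env.capture(n)
    for k in blobs(c,"orange",30):
        u=k.reshape(-1,2).mean(0).round()
        r=rect(c,k,.192)
        if (n=="scene" and 270<u[0]<460 and 120<u[1]<310) or (n=="side" and 200<u[0]<350 and 100<u[1]<250): print(n,u,cv2.contourArea(k),"z.19",r,"z.02",rect(c,k,.02),steel(c,k,.02))
E
python3 chk.py
```

```text
[0.58946692 0.12105361 0.14703487] [0.1 0.2 0.8] 0.0005455372798136942 14.4
scene [396. 178.] 161.5 z.19 [597.4 136.2  60.1  40.8  49.3] z.02 [493.6 263.3  75.2  51.1  49.3] None
side [326. 156.] 720.5 z.19 [582.  -45.6 132.1  64.8 -83.7] z.02 [832.6 194.6 187.3  91.8 -83.7] None
side [254. 129.] 119.0 z.19 [568.  150.5  77.2  30.9 -86.1] z.02 [812.8 472.6 109.5  43.8 -86.1] None
```

drive_tool([
  [1,[0.3,0,0],[0,0,0]],
  [1,[0.3,0,0],[0,0,0]],
  [1,[0.3,0,0],[0,0,0]],
  [1,[0.3,0,0],[0,0,0]],
  [1,[0,0,0],[0,0,0]],
  [1,[0,0,0],[0,0,0]],
  [1,[0,0,0],[0,0,0]],
  [1,[0,0,0],[0,0,0]],
])

```text
time_s: 15.3
tool_pos: [0.5887, 0.1327, 0.147]
eef_rot: [-2.148, -2.292, 0.0]
wrist_force: [-0.1, -0.0, 0.6]
gripper_width: 0.0005
finger_force: 0.0
```

```bash
python3 chk.py
```

```text
[0.58866379 0.13270007 0.14696568] [-0.1 -0.   0.6] 0.0005278059890852855 15.3
scene [339. 258.] 354.0 z.19 [676.4 -44.6  52.7  30.1 -86.7] z.02 [592.5  36.8  66.   37.7 -86.7] None
side [298. 213.] 66.5 z.19 [ 412.8 -155.1   21.9   17.3   -3.7] z.02 [592.8  39.4  31.   24.6  -3.7] None
side [326. 156.] 725.5 z.19 [582.  -45.6 132.1  64.8 -83.7] z.02 [832.6 194.6 187.3  91.8 -83.7] None
```

It's in the tray with no steel visible. I'll retreat upward and confirm.

drive_tool([
  [1,[0,0,-1],[0,0,0]],
  [1,[0,0,-2],[0,0,0]],
  [1,[0,0,-2],[0,0,0]],
  [1,[0,0,-2],[0,0,0]],
  [1,[0,0,-1],[0,0,0]],
  [1,[0,0,0],[0,0,0]],
  [1,[0,0,0],[0,0,0]],
])

```text
time_s: 16.1
tool_pos: [0.5884, 0.1327, 0.2267]
eef_rot: [-2.148, -2.292, 0.0]
wrist_force: [0.1, -0.4, -1.3]
gripper_width: 0.0006
finger_force: 0.0
```

```bash
python3 chk.py; python3 - <<'E'
from h import *
from bench import env
a=env.capture("scene");b=env.capture("side")["frame"][130:280,220:420]
for q in("blue","green"):
    for k in blobs(a,q): print(q,steel(a,k))
cv2.imwrite("pics/end.png",np.hstack([cv2.resize(a["frame"][140:320,260:460],(400,360)),cv2.resize(b,(400,360))])[:,:,::-1])
E
```

```text
[0.58839883 0.13272981 0.22667885] [ 0.1 -0.4 -1.3] 0.00063151293069849 16.1
scene [319. 275.] 40.0 z.19 [689.4 -88.2  44.7  22.8  52.8] z.02 [608.9 -17.7  56.   28.6  52.8] None
side [326. 156.] 727.0 z.19 [582.  -45.6 132.1  64.8 -83.7] z.02 [832.6 194.6 187.3  91.8 -83.7] None
blue [ 607.3 -150.3   43.2   19.2   39.4]
green [ 552.6 -342.6   44.3   20.    27.2]
```

View pics/end.png

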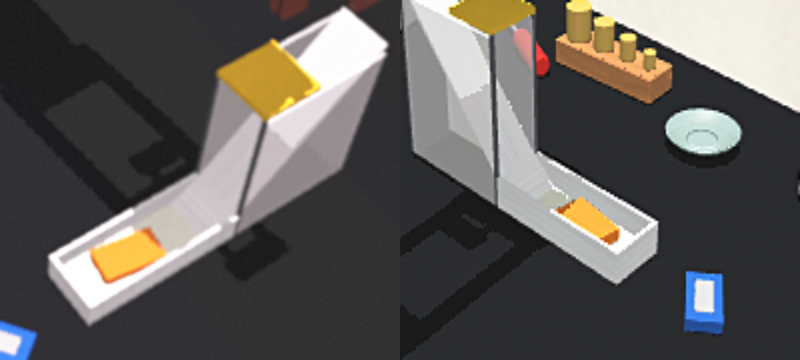

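The block lies flat in the tray at (128,255) left and (588,220) right, with the plain orange face up. The blue and green blocks haven't moved. I'll check that it's at rest and hand in.

drive_tool([
  [1,[0,0,0],[0,0,0]],
  [1,[0,0,0],[0,0,0]],
  [1,[0,0,0],[0,0,0]],
  [1,[0,0,0],[0,0,0]],
  [1,[0,0,0],[0,0,0]],
  [1,[0,0,0],[0,0,0]],
])

```text
time_s: 16.9
tool_pos: [0.5887, 0.1328, 0.227]
eef_rot: [-2.148, -2.292, -0.0]
wrist_force: [-0.1, -0.1, -0.5]
gripper_width: 0.0001
finger_force: 0.0
```

```bash
python3 - <<'E'
from h import *
from bench import env
import time
H["orange"]=(5,22);ok=[]
for i in range(6):
    c=env.capture("scene")
    if i in(0,5):
        r=[rect(c,k,.02) for k in blobs(c,"orange",150) if 280<k.reshape(-1,2).mean(0)[0]<400 and k.reshape(-1,2).mean(0)[1]<310]
        print(r);ok.append(r)
if len(ok[0])==len(ok[1])==1 and abs(ok[0][0]-ok[1][0])[:2].max()<1: print(env.job_done())
E
```

```text
[array([597.2,  -3.4,  65. ,  38. ,  85.3]), array([489.4, 251.8,  89.7,  82.8, -85.7])]
[array([597.2,  -3.4,  65. ,  38. ,  85.3]), array([489.4, 251.8,  89.7,  82.8, -85.7])]
```

The block is at rest at (597, -3) mm. The second blob is the yellow ledge, which the wider hue range let in.

```bash
python3 -c "
from bench import env
print(env.job_done())"
```

```text
the job is handed in; nothing more can be done
None
```

The orange specimen was tipped over the ledge and is at rest flat in the white tray, plain orange face up (so steel face down), with blue and green unmoved; the job was handed in at about 17 s on the robot's clock.

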